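# Start the blender past its sprung child-lock shutter

### The job

Start the blender that stands on the glass board: push the sprung child-lock shutter on its sloping control panel fully aside and, while holding it open, press the round button underneath all the way in until you feel its stop, so that it stays in. Then take the hand away so that the shutter springs back over the button. Press gently, do not shove or tip the blender, and do not disturb the salt shaker or the spice jar beside it.

Things in the scene. Friction and masses are not known exactly. Their poses are not given: they have to be found in the camera images.
- blender: Black personal blender, loose on rubber feet, 1.6 to 2.4 kg, 216 x 160 mm: at the rear a drum 112 mm wide, 100 mm high with a 208 mm high dark cup on it; in front a pod with a sloping panel. Origin on the board under the footprint's middle; x from the front (panel) to the rear (drum axis at +50 mm), y left as seen facing the panel, z up. A sideways shove of about 9 N may slide it.
- panel (a point): Point on the panel's face on the button's axis; axes as the blender's (not the slope's). The panel rises to the rear at 25 degrees: outward normal (-sin 25, 0, cos 25), upslope (cos 25, 0, sin 25) in the blender's axes. It spans 160 mm in y and 112 mm upslope, centred here; nothing stands on it right of y = -24 mm. Its edges are rounded.
- guide (a point): Point on the panel's face midway between the two guide rails that the shutter runs into: 52 mm left (+y) of the button's axis; axes of the panel (x upslope, z outward normal). Rails 44 mm long in y, 24 mm high; the gap between them is 41 mm at the top.
- shutter (a joint): Travel of the shutter, m: 0 = shut over the button (as found), 0.042 = fully aside at its hard stop. It slides along the blender's +y (to the left seen from the front). A spring pulls it shut: about 2 N to start it, 4.5 N at the stop; let go, it springs back and covers the button, so it must be held while the button is pressed.
- shutter_ridge (a point): Centre of the right (-y) face of the shutter's thumb ridge; axes of the panel. The shutter is a grey plate 44 mm upslope by 60 mm in y, 15.5 to 19.5 mm above the panel; the ridge on its right edge is 8 mm thick, 44 mm long, 15.5 to 31.5 mm above the panel. This face is 24 mm right of the button's axis when shut, 18 mm left of it when aside. A finger can push it left, passing over the button.
- start_button (a joint): How far the round steel button (32 mm across) is pressed in along the panel's normal, m: 0 = out, 0.006 = on its hard stop; starts 0 to 1.5 mm in. Steady drag about 6 N, no spring: it stays where it is left. How far its insert stands out differs from start to start and is not reported: at 0 its top is 9 to 14.5 mm above the panel, on the stop 3 to 8.5 mm; the stop must be felt.
- salt: Salt shaker, glass with a grey cap, 44 x 44 x 90 mm, loose on the board near one rear corner; origin at the centre of its underside, z up.
- spice: Spice jar with a dark cap, 41 x 41 x 105 mm, loose on the board near the other rear corner; origin at the centre of its underside, z up.

How it is judged:
On the way, in this order (a step that is already met when the one before it is completed fails the run):
1. the shutter is pushed at least 34 mm aside with the button still out (value of joint shutter above 0.034 m and value of joint start_button below 0.004 m), for 0.1 s.
2. the button is pressed at least 5 mm in while the shutter is held aside (value of joint start_button above 0.005 m and value of joint shutter above 0.025 m), for 0.1 s.
At the end, for the whole second after the job is handed in: The button is at least 5 mm in (of 6), the shutter has sprung back to within 4 mm of shut, the blender stands upright at rest within 20 mm of where it was, and the salt shaker and spice jar stand within 30 mm of where they were (value of joint start_button above 0.005 m and value of joint shutter below 0.004 m and distance of blender from where it was at the start of the episode below 0.02 m and angle between blender's own z axis and vertical below 0.1 rad and linear speed of blender below 0.02 m/s and distance of each of salt, spice from where it was at the start of the episode below 0.03 m); the robot touches nothing.
It fails at once if the blender is shoved more than 20 mm or tipped (distance of blender from where it was at the start of the episode above 0.02 m or angle between blender's own z axis and vertical above 0.25 rad).
It fails at once if the fingers press on the blender with more than 40 N (contact force between the fingers and blender above 40 N).
It fails at once if the salt shaker or the spice jar is moved more than 30 mm or tipped over (distance of any of salt, spice from where it was at the start of the episode above 0.03 m or angle between any of salt, spice's own z axis and vertical above 0.4 rad).
It also fails if it takes over 32 s, if anything falls off the work surface, if the arm or the gripper's body presses on something with over 40 N, if the wrist force passes 120 N, or if a joint passes its speed limit or range.

### The arm

A 6-joint arm with a two-finger parallel gripper is mounted at the origin on a cart in front of the work surface, level with it; the furniture and walls round the work are solid. World frame = base frame: x ahead of the robot, y to its left, z up, the work surface at z = 0. Lengths are in m, angles in rad, forces in N, time in s.
With the tool pointing down it reaches from about 0.375 to 0.975 m from the base axis. Payload 3.8 kg.
Tool frame: the origin (TCP) lies midway between the tips of the shut fingers; the grasp point (between the pads) lies 19 mm behind it; z points along the fingers, y is the line along which they close (so a half turn about z gives the same grasp; the last joint's range is limited). The gripper opens to 85 mm and grips with 20 to 120 N. Pads are 22 mm wide; open, the fingers measure 114 mm over their backs; the gripper's body (76 mm by 85 mm) begins 54 mm behind the grasp point. The pads swing forward as they close: fully open they stand 13 mm farther back than shut.
Start: joints at [1.234, 0.264, 1.604, -0, 1.274, -0.037], TCP at [0.199, 0.645, 0.231] pointing down, gripper open.
Joint ranges: [-2.63, 2.63], [-0.94, 2.18], [0.31, 2.57], [-1.31, 4.45], [0, 2.66], [-2.55, 2.55]. Speed limits (rad/s): [2.57, 2.57, 3.14, 3.14, 3.14, 3.14].

### API

Orientations are given as a rotation vector (axis times angle).
In Python, from workcell import bot gives the robot as it stands.
- The arm moves only by the tool jog_arm, never from a script. Its argument "motion" is a list of rows, each a list of 5 numbers: the opening, from -1 (shut) to 1 (fully open), then the shift along the tool's x, y, z in mm, then the turn about the tool's z in degrees. In form: [[claw, x, y, z, twist], ...]. A call has 1 to 10 rows; each row shifts and turns the commanded pose from where the row before left it, along the tool's axes as they then stand; what a row does not reach is not made up. A row lasts 1/12 s, in which the tool goes at most 41.7 mm and 7.16 degrees, less where a joint would pass 70% of its speed; a pose out of reach is approached as far as the arm can. A call with a gripper value outside its range is refused whole. The fingers move at their own pace and stop on an object; "force" is the grip in N (left out, the last holds). Time passes only in rows, so rows that do not move let the fingers close. It gives the time, the measured TCP pose, the force, the opening and the grip force at its end, in the units of the state.
- bot.read_state(): the state, without advancing time (a new reading comes with each control period).
- bot.read_camera(name): name is "side" or "top"; returns (picture, depth): 400x640x3 uint8, red, green, blue; 400x640 float32, m along the optical axis (not along the pixel's ray), 0 where there is no reading.
- bot.get_calibration(name): a dict with "vfov" (degrees; the focal length in pixels is half the picture's height over the tangent of half this angle, whatever the lens; pixels are square), "cx", "cy" (the principal point, pixels), "rvec" (rotation vector, rad) and "tvec" (3), from world to camera coordinates, as OpenCV has them. Camera axes: x right, y down, z forward; pixel columns grow to the right and rows downward; lengths in m; the calibration is good to about 2 mm. A picture is of the moment at which its call begins. get_calibration takes no time and is no camera call.
- bot.finish_job(): hands the job in; it is judged then, once.
The state is a dict: "time": time; "q": joint angles; "joint_vel": joint speeds; "joint_torque": joint torques, N m; "tool_pos": TCP position; "tcp_rot": TCP orientation; "wrist_force": force on the tool from outside, world axes, zero at the start; "torque": the same for the moment, N m; "width": opening from 0.0 (shut) to 1.0 (fully open); "grip_force": force on a finger pad.
Only numpy, scipy, OpenCV 4.12 (cv2) and the standard library are available. Lean on these libraries where they do the work, as an engineer would, in place of code of your own. Each camera call takes 0.05 s, during which the arm holds its last target. There are 200 camera calls.

## Working session

There is one attempt and no reset: what is moved stays moved. The work goes in short steps, Python scripts to look and compute and a tool call to move; the robot and the scene stay as the last step left them, time stands still between calls to the robot, and variables do not carry over. Pictures are saved under pics/ and viewed, at most 10 in all, crops included, and the job is handed in when it is done.

Besides the shell and the picture viewer there is one more tool, called after ">>>" as name([rows], argument=value, ...), one row to a line, values as JSON. jog_arm: Moves the arm, as the interface text tells. Its arguments: {"type":"object","properties":{"motion":{"type":"array"},"force":{"type":"number"}},"required":["motion"]}

```bash
mkdir -p pics; ls; cat > h.py <<'E'
import numpy as np,cv2
from workcell import bot
def cam(n):
    c=bot.get_calibration(n); R=cv2.Rodrigues(np.array(c['rvec'],float))[0]; t=np.array(c['tvec'],float).ravel()
    f=200/np.tan(np.radians(c['vfov'])/2); return R,t,f,c['cx'],c['cy']
def cloud(n,d):
    R,t,f,cx,cy=cam(n); v,u=np.mgrid[:400,:640]
    P=np.stack([(u-cx)/f*d,(v-cy)/f*d,d],-1); return (P-t)@R
E
python3 - <<'E'
from h import *
print(bot.read_state())
for n in('top','side'):
    p,d=bot.read_camera(n); np.savez(f'{n}0.npz',p=p,d=d); cv2.imwrite(f'pics/{n}0.png',p[...,::-1]); print(n,bot.get_calibration(n),(d>0).mean())
E
```

```text
pics
{'time': 0.0, 'q': array([ 1.23409345e+00,  2.64778420e-01,  1.60540657e+00, -2.71457215e-05,
        1.27368171e+00, -3.68996148e-02]), 'joint_vel': array([-0.00149054, -0.00120716,  0.00047848,  0.00080645,  0.00147674,
        0.00074098]), 'joint_torque': array([-1.28837371e-03, -5.15119600e+01, -3.67314398e+01, -4.69263796e-04,
        1.31767098e-02, -3.57727254e-05]), 'tool_pos': array([0.19911403, 0.64418719, 0.2299274 ]), 'tcp_rot': array([-0.46909622, -3.10596966,  0.00351705]), 'wrist_force': array([ 0.56111853, -0.27058597, -0.22012726]), 'torque': array([-0.02491851,  0.00918104,  0.0048119 ]), 'grip_force': 0.0, 'width': 1.0035355675504334}
top {'vfov': 43.07420309245837, 'cx': 320.78089112670887, 'cy': 203.50556135108764, 'rvec': array([ 1.48607213, -2.42316058,  0.55264105]), 'tvec': array([0.12204887, 0.65511987, 0.90298562])} 0.99598828125
side {'vfov': 52.78012057083171, 'cx': 317.91810033280535, 'cy': 197.5860971679351, 'rvec': array([ 0.26331167, -2.72921129,  1.39655297]), 'tvec': array([0.58758885, 0.30908866, 0.73790415])} 0.9960234375
```

View pics/top0.png

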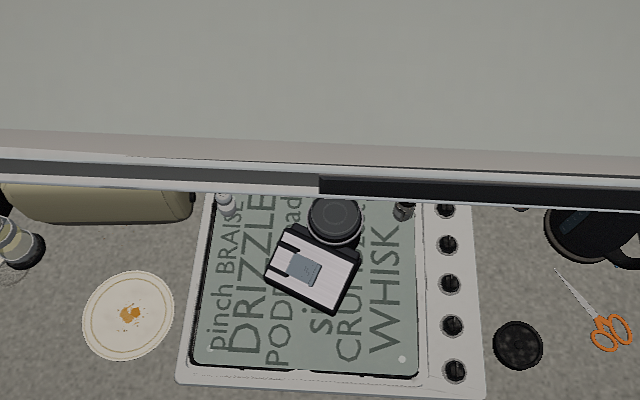

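View pics/side0.png

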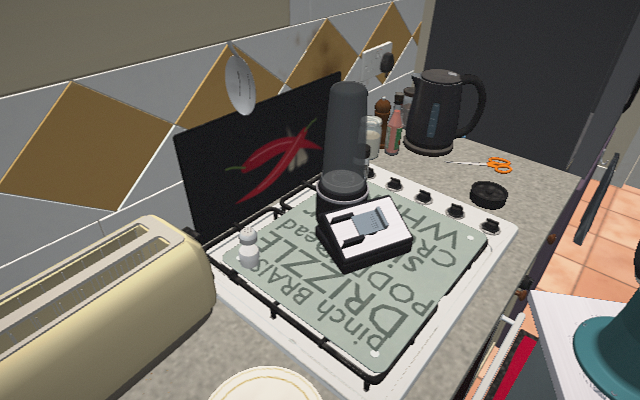

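Top view: the panel is around (312,270), the shutter at about (303,268), the drum at (335,218), and the salt and spice at (225,200) and (403,210). A hood covers the rear. Side view: the panel is at (365,235), the shutter at (370,220), and the rails are to its left.

```bash
cat > m.py <<'E'
from h import *
np.set_printoptions(precision=4,suppress=True)
for n,(u0,u1,v0,v1) in dict(top=(255,365,215,320),side=(310,420,190,275)).items():
    z=np.load(n+'0.npz'); p=z['p'].astype(int); d=z['d']; W=cloud(n,d)
    m=(p.min(-1)>175); k=np.zeros_like(m); k[v0:v1,u0:u1]=1; m&=k
    m=m&(W[...,2]>.03)&(W[...,2]<.14)
    l=cv2.connectedComponentsWithStats(m.astype(np.uint8)); i=1+np.argmax(l[2][1:,4]); m=l[1]==i
    P=W[m]; 
    for _ in range(4):
        c=np.median(P,0) if _==0 else P.mean(0); nn=np.linalg.svd(P-P.mean(0),full_matrices=False)[2][2]; nn*=np.sign(nn[2]); P=P[abs((P-P.mean(0))@nn)<.004]
    c=P.mean(0); x=-np.array([nn[0],nn[1],0]); x/=np.linalg.norm(x); y=np.cross([0,0,1],x); up=np.cross(y,nn)
    print(n,len(P),'tilt',np.degrees(np.arccos(nn[2])),'n',nn,'yaw',np.degrees(np.arctan2(x[1],x[0])),'resid',np.std((P-c)@nn))
    a=(P-c)@y; b=(P-c)@up
    r=cv2.minAreaRect(np.c_[a,b].astype(np.float32)*1000); print('rect mm in y,up',r)
    print('ext y',np.percentile(a,[.5,99.5]),'up',np.percentile(b,[.5,99.5]))
    O=c+y*(np.percentile(a,.5)+np.percentile(a,99.5))/2+up*(np.percentile(b,.5)+np.percentile(b,99.5))/2
    print('centre',O)
    # shutter
    Q=W[v0:v1,u0:u1].reshape(-1,3)-O; A=np.c_[Q@y,Q@up,Q@nn]*1000
    C=p[v0:v1,u0:u1].reshape(-1,3)
    for lo,hi in((13,22),(22,28),(28,34)):
        s=A[(A[:,2]>lo)&(A[:,2]<hi)&(abs(A[:,0])<82)&(abs(A[:,1])<60)]
        if len(s): print(lo,hi,len(s)); print(np.percentile(s,[2,10,50,90,98],axis=0))
    # image of heights
    np.save(n+'A.npy',A)
E
python3 m.py
```

```text
Traceback (most recent call last):
  File "m.py", line 7, in <module>
    l=cv2.connectedComponentsWithStats(m.astype(np.uint8)); i=1+np.argmax(l[2][1:,4]); m=l[1]==i
                                                                ~~~~~~~~~^^^^^^^^^^^^
ValueError: attempt to get argmax of an empty sequence
```

```bash
python3 - <<'E'
import cv2
a=cv2.imread('pics/top0.png')[190:325,245:375];b=cv2.imread('pics/side0.png')[180:280,300:425]
import numpy as np
a=cv2.resize(a,(500,520),interpolation=2);b=cv2.resize(b,(300*2,480),interpolation=2)
b=b[:520]; a=cv2.resize(a,(390,405));b=cv2.resize(b,(400,405));cv2.imwrite('pics/z.png',np.hstack([a,b]))
E
```

```text
(no output)
```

View pics/z.png

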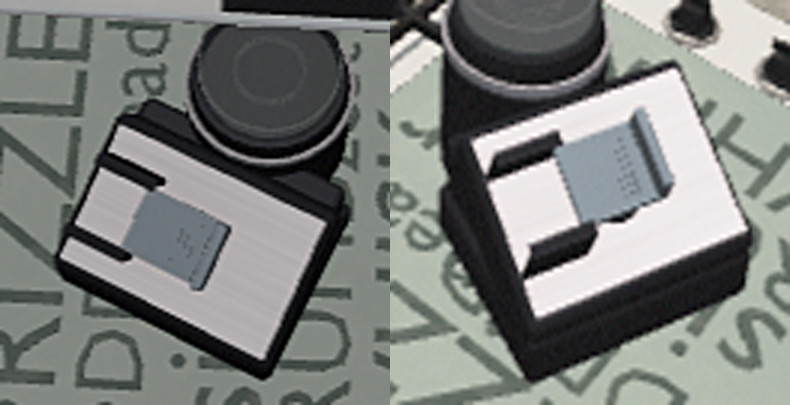

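The crop shows the white panel with two black rails on its left. The blue-grey shutter has its ridge on the right edge, at about (312,275) in the top view and (397,215) in the side view. The mask came out empty, so I'll check the cloud values.

```bash
python3 - <<'E'
from h import *
np.set_printoptions(precision=4,suppress=True)
for n,pts in dict(top=[(340,270),(335,215),(300,268),(250,300),(225,198),(403,210),(200,160)],side=[(345,215),(410,235),(370,220),(345,180),(250,300),(248,240)]).items():
    z=np.load(n+'0.npz'); W=cloud(n,z['d'])
    for u,v in pts: print(n,u,v,z['p'][v,u],z['d'][v,u],W[v,u])
E
```

```text
top 340 270 [178 174 176] 0.962565 [ 0.485  -0.1515  0.1798]
top 335 215 [65 66 68] 0.0 [0.2207 0.012  1.1003]
top 300 268 [109 117 125] 0.9581388 [ 0.5209 -0.0848  0.1865]
top 250 300 [130 136 129] 1.016069 [0.533  0.0251 0.1041]
top 225 198 [156 153 149] 1.0184202 [ 0.7203 -0.014   0.1925]
top 403 210 [104 102  95] 1.026074 [ 0.542  -0.3258  0.1711]
top 200 160 [176 176 173] 0.26493093 [0.3725 0.0088 0.873 ]
side 345 215 [40 39 42] 0.7659829 [ 0.5647 -0.0838  0.1961]
side 410 235 [217 204 207] 0.7992511 [ 0.4352 -0.1105  0.146 ]
side 370 220 [149 158 167] 0.77512777 [ 0.5169 -0.0942  0.1836]
side 345 180 [93 95 95] 0.79715717 [ 0.5752 -0.148   0.2328]
side 250 300 [229 226 220] 0.77594393 [0.7252 0.0353 0.0537]
side 248 240 [165 168 168] 0.729245 [0.7294 0.0028 0.1787]
```

```bash
sed -i 's/p.min(-1)>175/p.min(-1)>(140 if n=="top" else 175)/; s/W\[...,2\]>.03)&(W\[...,2\]<.14)/W[...,2]>.12)\&(W[...,2]<.24)/' m.py; python3 m.py
python3 - <<'E'
from h import *
np.set_printoptions(precision=4,suppress=True)
for n,r in dict(top=(360,415,245,350),side=(300,400,285,340)).items():
    z=np.load(n+'0.npz'); W=cloud(n,z['d'])[r[2]:r[3],r[0]:r[1]].reshape(-1,3)
    print(n,np.percentile(W,[2,50,98],axis=0), np.linalg.lstsq(np.c_[W[:,:2],np.ones(len(W))],W[:,2],rcond=None)[0])
E
```

```text
top 2356 tilt 24.969368249836684 n [-0.2479  0.3417  0.9065] yaw -54.04459566275827 resid 0.0016263640321856766
rect mm in y,up ((18.04523468017578, -1.8371391296386719), (148.29937744140625, 96.60303497314453), 0.07011115550994873)
ext y [-0.0554  0.0904] up [-0.0491  0.0462]
centre [ 0.5167 -0.0991  0.168 ]
13 22 671
[[-15.8211 -25.026   14.9906]
 [ -9.0968 -19.0515  16.7356]
 [ 14.1057   0.7433  19.1974]
 [ 37.5492  20.5451  21.1619]
 [ 68.0718  28.5765  21.808 ]]
22 28 179
[[-23.3841 -27.8969  22.0523]
 [-15.5374 -26.0986  22.281 ]
 [ 46.4377   7.3638  23.4684]
 [ 67.6909  26.8471  25.7258]
 [ 73.0524  28.5707  27.5658]]
28 34 88
[[-23.206  -20.7142  28.3442]
 [-22.8974 -16.9118  28.9009]
 [-19.7908  -0.0614  30.7913]
 [-16.4977  16.999   32.6679]
 [-15.7619  20.5203  33.3788]]
side 1658 tilt 24.954973106210048 n [-0.2487  0.3408  0.9066] yaw -53.882678773682926 resid 0.001136407805925565
rect mm in y,up ((14.659004211425781, 6.577983856201172), (96.43894958496094, 149.98631286621094), 89.43038177490234)
ext y [-0.0592  0.0881] up [-0.041   0.0541]
centre [ 0.5179 -0.1004  0.1653]
13 22 644
[[-14.4676 -28.7565  14.7424]
 [-10.3564 -21.1851  17.2782]
 [ 15.3642  -1.3786  19.1433]
 [ 43.9625  19.1424  20.9385]
 [ 73.0976  25.8906  21.8131]]
22 28 185
[[-15.5926 -28.2404  22.1565]
 [-14.7107 -26.8731  22.4362]
 [ 49.0632  -8.161   23.3979]
 [ 70.005   26.2676  25.0622]
 [ 73.9517  28.2848  27.4445]]
28 34 87
[[-21.6217 -21.5566  28.2496]
 [-20.7966 -18.7576  28.8674]
 [-17.095   -1.9899  30.4344]
 [-14.5511  16.2391  31.8789]
 [-13.9922  19.4428  32.3471]]
top [[ 0.3173 -0.3085  0.0997]
 [ 0.4136 -0.2222  0.1034]
 [ 0.5173 -0.1409  0.1074]] [-0.0376  0.423   0.2169]
side [[ 0.4501 -0.0031  0.0562]
 [ 0.5319  0.0636  0.101 ]
 [ 0.6175  0.1176  0.1032]] [-0.0966  0.4058  0.1272]
```

```bash
cat >> h.py <<'E'
B=np.array([.5173,-.0998,.1665]); a=np.radians(-54)
xb=np.array([np.cos(a),np.sin(a),0]); yb=np.array([-np.sin(a),np.cos(a),0]); ct,st=np.cos(np.radians(25)),np.sin(np.radians(25))
n=np.array([-st*xb[0],-st*xb[1],ct]); up=np.array([ct*xb[0],ct*xb[1],st])
B=B-.001*yb
def tgt(y,h,u=.005): return B+y*yb+u*up+h*n-.0145*xb   # rear tip edge at (u,h)
def st_():
    s=bot.read_state(); R=cv2.Rodrigues(s['tcp_rot'])[0]; return s,s['tool_pos'],R
E
python3 - <<'E'
from h import *
np.set_printoptions(precision=4,suppress=True)
s,p,R=st_(); print(R)
for y,h in((-.046,.1),(-.046,.0185),(-.035,.0185),(.004,.0185),(.004,.006)): print(y,h,tgt(y,h))
for nm in('top','side'):
    W=cloud(nm,np.load(nm+'0.npz')['d']).reshape(-1,3)
    g=lambda x0,x1,y0,y1:W[(W[:,0]>x0)&(W[:,0]<x1)&(W[:,1]>y0)&(W[:,1]<y1)&(W[:,2]<.8)][:,2]
    for x0 in(.1,.2,.3,.4,.5,.6,.7):
        print(nm,x0,[round(float(np.percentile(z,99)),2) if len(z:=g(x0,x0+.1,y0,y0+.1))>20 else None for y0 in(-.4,-.3,-.2,-.1,0,.1,.2,.3,.4,.5,.6)])
# cup in side view
W=cloud('side',np.load('side0.npz')['d']).reshape(-1,3);Q=W[(W[:,2]>.24)&(W[:,2]<.38)&(np.hypot(*(W[:,:2]-B[:2]).T)<.2)]
D=np.c_[(Q-B)@xb,(Q-B)@yb]; print(np.percentile(D,[1,5,50,95,99],axis=0))
E
```

```text
[[-0.9554  0.2953 -0.0007]
 [ 0.2953  0.9554 -0.0019]
 [ 0.0001 -0.0021 -1.    ]]
-0.046 0.1 [ 0.4486 -0.0852  0.2592]
-0.046 0.0185 [ 0.4688 -0.113   0.1854]
-0.035 0.0185 [ 0.4777 -0.1066  0.1854]
0.004 0.0185 [ 0.5093 -0.0836  0.1854]
0.004 0.006 [ 0.5124 -0.0879  0.1741]
top 0.1 [0.08, 0.07, None, None, None, None, None, None, None, None, None]
top 0.2 [0.08, 0.1, 0.11, 0.07, None, None, None, None, None, None, None]
top 0.3 [0.09, 0.11, 0.11, 0.11, 0.11, 0.06, None, None, None, None, None]
top 0.4 [0.11, 0.11, 0.19, 0.19, 0.11, 0.11, 0.07, 0.06, None, None, None]
top 0.5 [0.2, 0.31, 0.34, 0.2, 0.11, 0.11, 0.07, 0.07, 0.06, 0.06, None]
top 0.6 [0.11, 0.11, 0.21, 0.19, 0.11, 0.09, 0.07, 0.07, 0.06, 0.06, None]
top 0.7 [None, None, 0.11, 0.19, 0.21, 0.21, 0.07, 0.07, 0.06, 0.06, None]
side 0.1 [0.08, 0.06, 0.05, 0.23, 0.01, None, None, None, None, None, None]
side 0.2 [0.08, 0.1, 0.1, 0.06, 0.05, None, None, None, None, None, None]
side 0.3 [0.09, 0.1, 0.1, 0.1, 0.1, 0.06, None, None, None, None, None]
side 0.4 [0.1, 0.1, 0.19, 0.19, 0.1, 0.1, None, None, None, None, None]
side 0.5 [0.21, 0.41, 0.41, 0.2, 0.1, 0.1, 0.07, None, None, 0.67, None]
side 0.6 [0.19, 0.41, 0.41, 0.18, 0.59, 0.6, 0.07, None, None, None, None]
side 0.7 [0.5, 0.46, 0.1, 0.5, 0.23, 0.61, 0.62, None, None, None, None]
[[ 0.0704 -0.0265]
 [ 0.0717 -0.0189]
 [ 0.0808  0.0225]
 [ 0.1148  0.0431]
 [ 0.1249  0.0448]]
```

>>> jog_arm([
  [-1,-10,-13,-8,0],
  [-1,-20,-26,-8,0],
  [-1,-20,-27,-8,0],
  [-1,-20,-27,-8,0],
  [-1,-20,-27,-8,0],
  [-1,-20,-27,-8,0],
  [-1,-20,-27,-8,0],
  [-1,-20,-27,-8,0],
  [-1,-20,-27,-8,0],
  [-1,-20,-27,-4,0],
], force=40)

```text
time: 0.93
tool_pos: [0.3058, 0.3437, 0.3079]
tcp_rot: [0.468, 3.106, 0.001]
wrist_force: [0.9, 0.0, 0.9]
width: -0.001
grip_force: 0.0
```

>>> jog_arm([
  [-1,-20,-27,0,0],
  [-1,-20,-27,0,0],
  [-1,-20,-27,0,0],
  [-1,-20,-27,0,0],
  [-1,-20,-27,0,0],
  [-1,-20,-27,0,0],
  [-1,-20,-27,0,0],
  [-1,-20,-27,0,0],
  [-1,-20,-27,0,0],
  [-1,-20,-27,0,0],
])

```text
time: 1.77
tool_pos: [0.4167, 0.0264, 0.307]
tcp_rot: [-0.469, -3.106, -0.0]
wrist_force: [0.8, -0.4, 0.1]
width: -0.001
grip_force: 0.0
```

>>> jog_arm([
  [-1,0,0,0,7],
  [-1,0,0,0,7],
  [-1,0,0,0,7],
  [-1,0,0,0,7],
  [-1,0,0,0,7],
  [-1,0,0,0,7],
  [-1,0,0,0,7],
  [-1,0,0,0,7],
  [-1,0,0,0,7],
  [-1,0,0,0,7],
])

```text
time: 2.6
tool_pos: [0.4165, 0.0281, 0.3068]
tcp_rot: [-2.173, -2.268, 0.001]
wrist_force: [0.1, -0.6, -0.1]
width: 0.001
grip_force: 0.0
```

>>> jog_arm([
  [-1,0,0,0,7],
  [-1,0,0,0,7],
  [-1,0,0,0,7],
  [-1,0,0,0,7],
  [-1,0,0,0,7],
  [-1,0,0,0,7],
  [-1,0,0,0,7],
  [-1,0,0,0,7],
  [-1,0,0,0,0],
  [-1,0,0,0,0],
])

```text
time: 3.43
tool_pos: [0.4166, 0.0281, 0.3069]
tcp_rot: [-2.979, -0.997, 0.001]
wrist_force: [-0.3, 0.0, -0.7]
width: -0.001
grip_force: 0.0
```

```bash
cat > g.py <<'E'
import sys
from h import *
np.set_printoptions(precision=4,suppress=True)
s,p,R=st_(); print('t',s['time'],'pos',p,'F blender axes',[round(float(s['wrist_force']@v),2) for v in(xb,yb,n)],'q',s['q'])
print('x yaw',np.degrees(np.arctan2(R[1,0],R[0,0])))
d=p-B+.0145*xb; print('now: face y',(d@yb)*1e3+11,'edge u',d@up*1e3,'h',d@n*1e3)
for i in range(1,len(sys.argv),3):
    y,h,u=[float(v)/1e3 for v in sys.argv[i:i+3]]
    print('to face y,h,u',sys.argv[i:i+3],'tool mm',R.T@(tgt(y-.011,h,u)-p)*1e3)
E
python3 g.py -35 100 5 -35 18.5 5
```

```text
t 3.4333 pos [0.4166 0.0281 0.3069] F blender axes [-0.24, -0.25, -0.49] q [ 0.0077 -0.2812  2.0075 -0.      1.416   0.9324]
x yaw 37.02090071101674
now: face y 5.735563490190762 edge u -74.9438961607122 h 189.87565241783162
to face y,h,u ['-35', '100', '5'] tool mm [-42.6692 109.7124  47.6506]
to face y,h,u ['-35', '18.5', '5'] tool mm [-43.2403 144.1795 121.5014]
```

>>> jog_arm([
  [-1,-11,26,0,1],
  [-1,-11,30,5,0],
  [-1,-11,30,15,0],
  [-1,-10,30,20,0],
  [-1,0,28,20,0],
  [-1,0,0,20,0],
  [-1,0,0,0,0],
  [-1,0,0,0,0],
  [-1,0,0,0,0],
])

```text
time: 4.18
tool_pos: [0.4669, -0.1133, 0.2281]
tcp_rot: [2.988, 0.969, 0.001]
wrist_force: [-0.8, -0.6, 0.1]
width: 0.002
grip_force: 0.0
```

```bash
python3 g.py -35 18.5 5; python3 - <<'E'
from h import *
for nm in('top','side'):
    p,d=bot.read_camera(nm); np.savez(nm+'1.npz',p=p,d=d)
    c=p[170:330,230:390] if nm=='top' else p[130:290,290:450]
    cv2.imwrite(f'pics/{nm}1.png',cv2.resize(c[...,::-1],(480,480),interpolation=2))
a=cv2.imread('pics/top1.png');b=cv2.imread('pics/side1.png');cv2.imwrite('pics/c1.png',cv2.resize(np.hstack([a,b]),(800,400)))
# tip in clouds: points near tool
s,p,R=st_()
for nm in('top','side'):
    W=cloud(nm,np.load(nm+'1.npz')['d']).reshape(-1,3); L=(W-p)@R*1e3
    m=(abs(L[:,0])<30)&(abs(L[:,1])<35)&(L[:,2]>-45)&(L[:,2]<6)
    print(nm,m.sum(),np.percentile(L[m],[1,5,25,50,75,95,99],axis=0).round(1) if m.sum() else '')
E
```

```text
t 4.1833 pos [ 0.4669 -0.1133  0.2281] F blender axes [0.01, -1.0, 0.05] q [-0.2901 -0.1085  2.0096  0.0002  1.24    0.6536]
x yaw 35.922412829956244
now: face y -36.70080321297299 edge u 22.293570082866964 h 57.598751877911894
to face y,h,u ['-35', '18.5', '5'] tool mm [ 1.6819  0.8357 42.7451]
top 24 [[-10.2 -16.2 -44. ]
 [-10.  -15.1 -41.6]
 [ -9.7  -8.5 -25. ]
 [ -8.6  -6.6 -16.7]
 [ -6.   -3.4 -10. ]
 [ -5.7   2.5  -6.9]
 [ -5.5   3.   -3.9]]
side 260 [[ -4.1 -16.2 -44.5]
 [ -2.3 -12.5 -43.4]
 [  7.7 -10.6 -32.5]
 [ 10.3  -5.1 -23.2]
 [ 13.4   1.6 -13.6]
 [ 14.7   9.4  -3.2]
 [ 16.   19.1   0.7]]
```

View pics/c1.png

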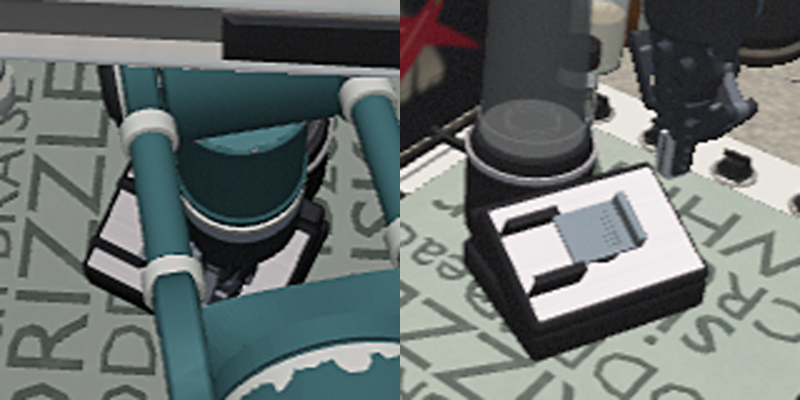

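The crop shows the closed fingertips at about (678,165), hanging right of the panel's ridge, above the panel. Checking the tip thickness before descending.

```bash
python3 - <<'E'
from h import *
s,p,R=st_()
W=cloud('side',np.load('side1.npz')['d']).reshape(-1,3); L=(W-p)@R*1e3
for z0 in(-40,-30,-20,-14,-8,-3):
    m=(abs(L[:,0])<22)&(abs(L[:,1])<30)&(L[:,2]>z0)&(L[:,2]<z0+7); q=L[m]; print(z0,m.sum(),'x',np.percentile(q[:,0],[3,50,97]).round(1),'y',np.percentile(q[:,1],[3,50,97]).round(1))
    if z0==-8: print(q.round(0)[:40].tolist())
E
```

```text
-40 34 x [ 6.3 12.5 14.5] y [-12.6  -2.5   9.4]
-30 51 x [-3.7  9.5 14.5] y [-12.5  -8.2   6.7]
-20 46 x [-3.   9.4 14.5] y [-12.6  -5.9  14.9]
-14 46 x [-2.   9.4 14. ] y [-12.5  -6.2  11.6]
-8 25 x [ 3.2 12.2 13.6] y [-10.1  -4.4   6.1]
[[13.0, 6.0, -5.0], [13.0, 4.0, -6.0], [13.0, 6.0, -2.0], [13.0, 3.0, -5.0], [14.0, -0.0, -7.0], [9.0, -3.0, -8.0], [13.0, 2.0, -3.0], [13.0, -1.0, -5.0], [14.0, -4.0, -7.0], [12.0, -5.0, -8.0], [10.0, -6.0, -7.0], [9.0, -7.0, -8.0], [13.0, -1.0, -3.0], [14.0, -4.0, -5.0], [12.0, -5.0, -5.0], [9.0, -4.0, -4.0], [9.0, -7.0, -5.0], [7.0, -10.0, -7.0], [4.0, -10.0, -6.0], [0.0, -8.0, -4.0], [14.0, -5.0, -3.0], [11.0, -4.0, -2.0], [9.0, -5.0, -2.0], [7.0, -5.0, -2.0], [12.0, -7.0, -2.0]]
-3 13 x [-2.7  7.8 13.1] y [-6.3 -4.5  4.9]
```

```bash
sed -i 's/\.0145/.007/' h.py g.py; python3 g.py -35 19 2
```

```text
t 4.2833 pos [ 0.4676 -0.1133  0.2291] F blender axes [0.41, -0.24, -0.34] q [-0.2896 -0.1096  2.0088  0.0001  1.2395  0.6541]
x yaw 35.92947793873532
now: face y -36.14674470598755 edge u 16.210415602759117 h 61.49619537672398
to face y,h,u ['-35', '19', '2'] tool mm [ 1.073   4.9807 44.5333]
```

>>> jog_arm([
  [-1,0,5,10,0],
  [-1,0,0,12,0],
  [-1,0,0,10,0],
  [-1,0,0,8,0],
  [-1,0,0,4,0],
  [-1,0,0,0,0],
  [-1,0,0,0,0],
])

```text
time: 4.87
tool_pos: [0.4694, -0.1176, 0.1827]
tcp_rot: [-2.989, -0.966, 0.001]
wrist_force: [0.8, -1.2, 0.2]
width: 0.0
grip_force: 0.0
```

```bash
for i in 1 2; do python3 g.py -24 19 2; done
```

```text
t 4.8667 pos [ 0.4694 -0.1176  0.1827] F blender axes [1.43, -0.09, -0.47] q [-0.297  -0.0638  2.055   0.      1.1515  0.6485]
x yaw 35.828864909944954
now: face y -37.20692707801899 edge u 0.7354864065409069 h 17.54291024612489
to face y,h,u ['-24', '19', '2'] tool mm [13.2073  0.4891 -1.864 ]
t 4.8667 pos [ 0.4694 -0.1176  0.1827] F blender axes [1.43, -0.09, -0.47] q [-0.297  -0.0638  2.055   0.      1.1515  0.6485]
x yaw 35.828864909944954
now: face y -37.20692707801899 edge u 0.7354864065409069 h 17.54291024612489
to face y,h,u ['-24', '19', '2'] tool mm [13.2073  0.4891 -1.864 ]
```

>>> jog_arm([
  [-1,2,0,-2,0],
  [-1,2,0,0,0],
  [-1,2,0,0,0],
  [-1,2,0,0,0],
  [-1,1,0,0,0],
  [-1,0,0,0,0],
])

```text
time: 5.37
tool_pos: [0.4774, -0.1123, 0.1855]
tcp_rot: [2.989, 0.967, 0.001]
wrist_force: [-0.4, -0.6, 0.2]
width: -0.004
grip_force: 0.0
```

>>> jog_arm([
  [-1,1,0,0,0],
  [-1,1,0,0,0],
  [-1,0,0,0,0],
])

```text
time: 5.62
tool_pos: [0.4787, -0.1112, 0.1852]
tcp_rot: [-2.989, -0.966, 0.0]
wrist_force: [0.0, 0.2, 0.2]
width: 0.001
grip_force: 0.0
```

>>> jog_arm([
  [-1,1,0,0,0],
  [-1,1,0,0,0],
  [-1,0,0,0,0],
])

```text
time: 5.87
tool_pos: [0.4802, -0.1102, 0.1852]
tcp_rot: [2.989, 0.966, -0.001]
wrist_force: [-0.0, -0.2, 0.3]
width: -0.0
grip_force: 0.3
```

>>> jog_arm([
  [-1,1,0,0,0],
  [-1,1,0,0,0],
  [-1,0,0,0,0],
])

```text
time: 6.12
tool_pos: [0.4818, -0.109, 0.1853]
tcp_rot: [2.989, 0.966, -0.001]
wrist_force: [-1.2, -1.5, 0.5]
width: -0.002
grip_force: 1.0
```

```bash
python3 g.py -24 19 2
```

```text
t 6.1167 pos [ 0.4818 -0.109   0.1853] F blender axes [0.47, -1.84, 0.21] q [-0.2728 -0.0465  2.0337 -0.0004  1.1548  0.6729]
x yaw 35.82620438694095
now: face y -22.189294903895302 edge u 2.115497682222784 h 19.714836368410364
to face y,h,u ['-24', '19', '2'] tool mm [-1.8097  0.203   0.6976]
```

>>> jog_arm([
  [-1,2,0,0,0],
  [-1,4,0,0,0],
  [-1,4,0,0,0],
  [-1,4,0,0,0],
  [-1,4,0,0,0],
  [-1,2,0,0,0],
  [-1,0,0,0,0],
])

```text
time: 6.7
tool_pos: [0.4985, -0.0969, 0.1852]
tcp_rot: [-2.989, -0.967, 0.0]
wrist_force: [-2.5, -1.7, 1.1]
width: -0.0
grip_force: 1.5
```

>>> jog_arm([
  [-1,2,0,0,0],
  [-1,4,0,0,0],
  [-1,4,0,0,0],
  [-1,3,0,0,0],
  [-1,2,0,0,0],
  [-1,0,0,0,0],
  [-1,0,0,0,0],
])

```text
time: 7.28
tool_pos: [0.5103, -0.0883, 0.1852]
tcp_rot: [-2.989, -0.967, 0.0]
wrist_force: [-3.0, -0.8, 2.0]
width: -0.003
grip_force: 1.9
```

```bash
python3 g.py 15 19 2
```

```text
t 7.2833 pos [ 0.5103 -0.0883  0.1852] F blender axes [-1.15, -2.92, 2.32] q [-0.2195  0.0007  1.9876  0.      1.1535  0.7258]
x yaw 35.83674930962087
now: face y 13.078877531639588 edge u 2.1267188802045367 h 19.678600024156736
to face y,h,u ['15', '19', '2'] tool mm [1.9217 0.1666 0.6683]
```

```bash
python3 - <<'E'
from h import *
p,d=bot.read_camera('side'); np.savez('side2.npz',p=p,d=d)
cv2.imwrite('pics/side2.png',cv2.resize(p[150:290,290:430,::-1],(600,600),interpolation=2))
W=cloud('side',d)[150:290,290:430]; 
C=p[150:290,290:430].astype(int); g=(C[...,2]-C[...,0]>10)&(C[...,0]>70)
Q=W[g]-B; A=np.c_[Q@yb,Q@up,Q@n]*1e3; A=A[(A[:,2]>12)&(A[:,2]<36)&(abs(A[:,1])<26)]
print(len(A)); 
for lo,hi in((13,21.5),(28,34)):
    a=A[(A[:,2]>lo)&(A[:,2]<hi)]; print(lo,len(a),np.percentile(a,[2,10,50,90,98],axis=0).round(1) if len(a) else '')
E
python3 g.py
```

```text
629
13 534 [[ 23.5 -19.   15.3]
 [ 26.8 -15.3  16.1]
 [ 48.9   0.5  17.7]
 [ 70.   17.2  19.3]
 [ 74.1  20.8  20.4]]
28 69 [[ 15.3 -20.2  28.2]
 [ 16.8 -17.2  28.5]
 [ 20.1  -1.5  29.4]
 [ 23.2  14.7  30.6]
 [ 23.7  18.7  31.4]]
t 7.3333 pos [ 0.5102 -0.0884  0.1852] F blender axes [-0.41, -4.1, 2.81] q [-0.2197  0.0006  1.9877 -0.      1.1535  0.7258]
x yaw 35.83125683988381
now: face y 12.979725170411431 edge u 2.1477705539205494 h 19.675685268285743
```

View pics/side2.png

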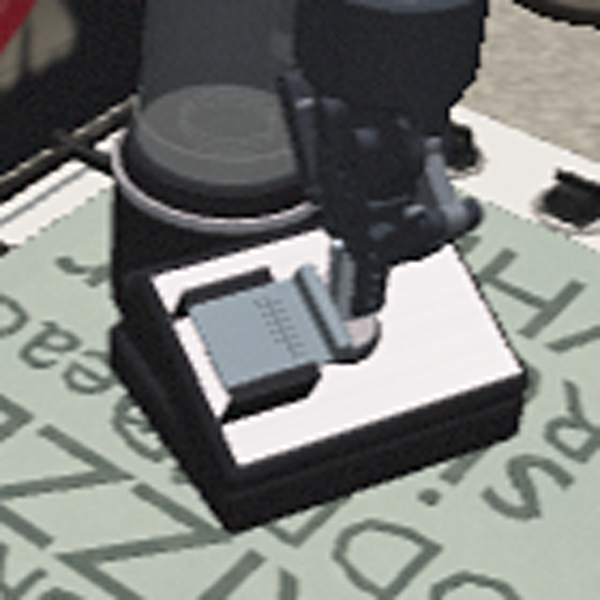

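The picture shows the shutter aside with the finger against the ridge. The steel button is exposed under the tip, at about (365,335) in the crop. Pressing along the normal now.

>>> jog_arm([
  [-1,1,0,0,0],
  [-1,1,0,0,0],
  [-1,0,0.8,1.8,0],
  [-1,0,0.8,1.8,0],
  [-1,0,0,0,0],
])

```text
time: 7.75
tool_pos: [0.513, -0.0888, 0.1814]
tcp_rot: [2.989, 0.966, 0.0]
wrist_force: [-2.9, -2.2, 1.2]
width: 0.001
grip_force: 2.0
```

>>> jog_arm([
  [-1,0,0.4,0.9,0],
  [-1,0,0.4,0.9,0],
  [-1,0,0,0,0],
])

```text
time: 8.0
tool_pos: [0.5133, -0.0894, 0.1797]
tcp_rot: [2.989, 0.966, -0.0]
wrist_force: [-3.7, -2.8, 1.6]
width: -0.001
grip_force: 2.0
```

>>> jog_arm([
  [-1,0,0.4,0.9,0],
  [-1,0,0.4,0.9,0],
  [-1,0,0,0,0],
])

```text
time: 8.25
tool_pos: [0.5138, -0.09, 0.1779]
tcp_rot: [2.989, 0.966, -0.0]
wrist_force: [-3.8, -2.1, 1.8]
width: -0.0
grip_force: 2.0
```

```bash
python3 g.py
```

```text
t 8.25 pos [ 0.5138 -0.09    0.1779] F blender axes [-0.49, -4.32, 1.86] q [-0.2211  0.0143  1.9882 -0.      1.1391  0.7246]
x yaw 35.81987032905456
now: face y 14.927330259793667 edge u 2.070206128232247 h 11.609882950401115
```

No button contact yet at h≈11.6 mm. Continuing.

>>> jog_arm([
  [-1,0,0.4,0.9,0],
  [-1,0,0,0,0],
])

```text
time: 8.42
tool_pos: [0.514, -0.0903, 0.177]
tcp_rot: [-2.989, -0.966, 0.0]
wrist_force: [-3.7, -1.7, 2.3]
width: -0.001
grip_force: 2.0
```

>>> jog_arm([
  [-1,0,0.4,0.9,0],
  [-1,0,0,0,0],
])

```text
time: 8.58
tool_pos: [0.5142, -0.0906, 0.1761]
tcp_rot: [-2.989, -0.966, 0.0]
wrist_force: [-3.4, -2.3, 1.3]
width: 0.001
grip_force: 2.0
```

>>> jog_arm([
  [-1,0,0.4,0.9,0],
  [-1,0,0,0,0],
])

```text
time: 8.75
tool_pos: [0.5145, -0.0908, 0.1756]
tcp_rot: [-2.989, -0.966, 0.0]
wrist_force: [-4.4, -1.5, 4.4]
width: 0.001
grip_force: 4.2
```

>>> jog_arm([
  [-1,0,0.4,0.9,0],
  [-1,0,0,0,0],
])

```text
time: 8.92
tool_pos: [0.5147, -0.091, 0.1751]
tcp_rot: [-2.989, -0.966, -0.0]
wrist_force: [-5.5, -0.4, 5.6]
width: 0.002
grip_force: 4.6
```

```bash
python3 g.py
```

```text
t 8.9167 pos [ 0.5147 -0.091   0.1751] F blender axes [-2.91, -4.67, 6.32] q [-0.2229  0.019   1.9888  0.0004  1.1338  0.7225]
x yaw 35.82132084171891
now: face y 15.072257766349361 edge u 2.113637353721215 h 8.462592433191723
```

>>> jog_arm([
  [-1,0,0.4,0.9,0],
  [-1,0,0,0,0],
])

```text
time: 9.08
tool_pos: [0.5149, -0.0913, 0.1743]
tcp_rot: [-2.989, -0.966, -0.0]
wrist_force: [-5.6, -0.9, 7.1]
width: 0.002
grip_force: 4.7
```

>>> jog_arm([
  [-1,0,0.4,0.9,0],
  [-1,0,0,0,0],
])

```text
time: 9.25
tool_pos: [0.5151, -0.0916, 0.1734]
tcp_rot: [-2.989, -0.966, -0.0]
wrist_force: [-6.3, -0.4, 6.3]
width: 0.002
grip_force: 4.7
```

>>> jog_arm([
  [-1,0,0.4,0.9,0],
  [-1,0,0,0,0],
])

```text
time: 9.42
tool_pos: [0.5154, -0.0919, 0.1725]
tcp_rot: [-2.989, -0.966, -0.0]
wrist_force: [-7.4, -1.4, 7.7]
width: -0.004
grip_force: 4.7
```

```bash
python3 g.py
```

```text
t 9.4167 pos [ 0.5154 -0.0919  0.1725] F blender axes [-3.21, -6.77, 8.33] q [-0.2244  0.0229  1.9898  0.0005  1.1289  0.721 ]
x yaw 35.822817432067225
now: face y 15.05702954538421 edge u 2.097888183705536 h 5.667287674058026
```

>>> jog_arm([
  [-1,0,0.4,0.9,0],
  [-1,0,0,0,0],
])

```text
time: 9.58
tool_pos: [0.5156, -0.0923, 0.1716]
tcp_rot: [-2.989, -0.966, -0.0]
wrist_force: [-5.7, 0.1, 6.3]
width: -0.002
grip_force: 4.7
```

>>> jog_arm([
  [-1,0,0.4,0.9,0],
  [-1,0,0,0,0],
])

```text
time: 9.75
tool_pos: [0.5158, -0.0926, 0.1708]
tcp_rot: [-2.989, -0.966, -0.0]
wrist_force: [-6.3, -0.9, 7.7]
width: 0.001
grip_force: 5.7
```

```bash
python3 g.py
```

```text
t 9.75 pos [ 0.5158 -0.0926  0.1708] F blender axes [-2.95, -5.64, 8.25] q [-0.2254  0.0256  1.9904  0.0005  1.1257  0.72  ]
x yaw 35.82056245618588
now: face y 15.059919786020714 edge u 2.0919198100797565 h 3.787741454474407
```

>>> jog_arm([
  [-1,0,0.4,0.9,0],
  [-1,0,0,0,0],
])

```text
time: 9.92
tool_pos: [0.5159, -0.0927, 0.1706]
tcp_rot: [-2.988, -0.966, 0.0]
wrist_force: [-8.9, 1.2, 12.2]
width: 0.003
grip_force: 8.6
```

>>> jog_arm([
  [-1,0,0.4,0.9,0],
  [-1,0,0,0,0],
])

```text
time: 10.08
tool_pos: [0.5161, -0.0927, 0.1704]
tcp_rot: [-2.988, -0.966, 0.0]
wrist_force: [-11.0, 1.5, 17.1]
width: 0.0
grip_force: 11.0
```

```bash
python3 g.py
```

```text
t 10.0833 pos [ 0.5161 -0.0927  0.1704] F blender axes [-7.66, -8.03, 18.78] q [-0.2261  0.027   1.9898  0.0013  1.1257  0.719 ]
x yaw 35.815005608135955
now: face y 15.146620356326986 edge u 2.172241687340791 h 3.3300206887622052
```

Stop felt: the force rose from 8 to 19 N with almost no travel, after about 5.6 mm of stroke. Backing out along the normal, letting the shutter follow to the right, then lifting.

>>> jog_arm([
  [-1,0,-0.8,-1.8,0],
  [-1,0,-0.8,-1.8,0],
  [-1,0,-1.7,-3.6,0],
  [-1,0,-2,-4.5,0],
  [-1,0,-2,-4.5,0],
  [-1,0,0,-2,0],
  [-1,0,0,0,0],
])

```text
time: 10.67
tool_pos: [0.5118, -0.0872, 0.1867]
tcp_rot: [-2.989, -0.966, 0.0]
wrist_force: [-4.6, -1.2, -0.3]
width: 0.003
grip_force: 2.2
```

```bash
python3 g.py
```

```text
t 10.6667 pos [ 0.5118 -0.0872  0.1867] F blender axes [-1.74, -4.47, 0.47] q [-0.217   0.0022  1.9834  0.0005  1.1567  0.7282]
x yaw 35.832653014322766
now: face y 14.950277357149286 edge u 2.6396303511304504 h 21.008414730280702
```

>>> jog_arm([
  [-1,-3,0,0,0],
  [-1,-5,0,0,0],
  [-1,-6,0,0,0],
  [-1,-6,0,0,0],
  [-1,-6,0,0,0],
  [-1,-6,0,0,0],
  [-1,-6,0,0,0],
  [-1,-6,0,0,0],
  [-1,-6,0,0,0],
  [-1,0,0,0,0],
])

```text
time: 11.5
tool_pos: [0.4713, -0.1175, 0.1868]
tcp_rot: [2.989, 0.965, 0.002]
wrist_force: [0.2, 0.2, -0.6]
width: 0.001
grip_force: 0.0
```

>>> jog_arm([
  [-1,0,0,-10,0],
  [-1,0,0,-20,0],
  [-1,0,0,-25,0],
  [-1,-10,-10,-25,0],
  [-1,-20,-20,-20,0],
  [-1,-20,-20,0,0],
  [-1,-20,-20,0,0],
  [-1,0,0,0,0],
  [-1,0,0,0,0],
])

```text
time: 12.25
tool_pos: [0.3738, -0.1009, 0.2878]
tcp_rot: [2.988, 0.965, 0.005]
wrist_force: [-0.2, 0.8, -0.0]
width: -0.0
grip_force: 0.0
```

```bash
python3 g.py; python3 - <<'E'
from h import *
p,d=bot.read_camera('side'); 
cv2.imwrite('pics/side3.png',cv2.resize(p[150:290,290:430,::-1],(600,600),interpolation=2))
W=cloud('side',d)[150:290,290:430]; 
C=p[150:290,290:430].astype(int); g=(C[...,2]-C[...,0]>10)&(C[...,0]>70)
Q=W[g]-B; A=np.c_[Q@yb,Q@up,Q@n]*1e3
a=A[(A[:,2]>28)&(A[:,2]<34)&(abs(A[:,1])<26)]; print(len(a),np.percentile(a,[2,10,50,90,98],axis=0).round(1))
E
```

```text
t 12.25 pos [ 0.3738 -0.1009  0.2878] F blender axes [-0.83, 0.3, 0.34] q [-0.3282 -0.3436  2.0866  0.0003  1.3949  0.6174]
x yaw 35.816162977921735
now: face y -104.73357365087594 edge u -18.050075335515526 h 142.20902334202196
61 [[-20.2 -20.1  28.1]
 [-19.3 -17.3  28.4]
 [-16.3  -0.6  29.5]
 [-13.7  15.   31.2]
 [-13.3  18.8  31.8]]
```

View pics/side3.png

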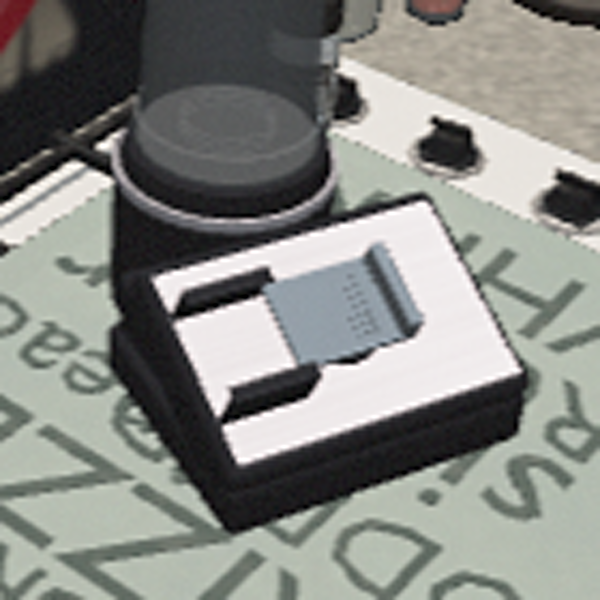

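The picture shows the shutter back over the button. Its ridge reads -16 mm, as it did at the start, and the blender hasn't moved. The hand is clear.

```bash
python3 -c "
from workcell import bot
print(bot.finish_job())"
```

```text
the job is handed in; nothing more can be done
None
```

I held the shutter aside, pressed the button in until I felt its stop, and let the shutter spring back over it; the blender showed no visible movement and the hand was clear when I handed the job in at about 12 s, though no verdict came back.

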